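# Seat a vial stopper in the guarded bench press

## Robot

A 6-joint arm with a two-finger parallel gripper is mounted at the origin on a cart in front of the work surface, level with it; the furniture and walls round the work are solid. World frame = base frame: x ahead of the robot, y to its left, z up, the work surface at z = 0. Lengths are in m, angles in rad, forces in N, time in s.
With the tool pointing down it reaches from about 0.275 to 0.975 m from the base axis. Payload 8.4 kg.
Tool frame: the origin (TCP) lies at the very end of the fingers, on their centre line; the grasp point (between the pads) lies 19 mm behind it (r.grasp_offset is the z of the grasp point in the tool frame, in m); z points along the fingers, y is the line along which they close (so a half turn about z gives the same grasp; the last joint's range is limited). The gripper opens to 92 mm and grips with 3 to 60 N. Pads are 20 mm wide; open, the fingers measure 128 mm over their backs; the gripper's body (75 mm by 189 mm) begins 69 mm behind the grasp point.
Start: joints at [-1.192, 0.353, 1.633, -0, 1.155, -0.002], TCP at [0.232, -0.58, 0.215] pointing down, gripper open.
Joint ranges: [-2.63, 2.63], [-0.92, 2.1], [0.06, 2.66], [-1.3, 4.44], [0, 2.69], [-3.02, 3.02]. Speed limits (rad/s): [2.22, 2.22, 2.79, 3.14, 3.14, 3.14].

## Interface

Orientations are given as a rotation vector (axis times angle).
In Python, from station import observe, optics, sign_off, r gives the robot as it stands. The module is installed in compiled form; this text tells all that it offers.
- The arm moves only by the tool send_rows, never from a script. Its argument "plan" is one flat list of numbers, 7 for each row, row after row: the shift along the tool's x, y, z in m, then the turn, a rotation vector about the tool's x, y, z in rad, then the opening, from 0 (shut) to 1 (fully open). In form: [x, y, z, ax, ay, az, grip, x, y, z, ax, ay, az, grip, ...]. A call has 1 to 5 rows; each row shifts and turns the commanded pose from where the row before left it, along the tool's axes as they then stand; what a row does not reach is not made up. A row lasts 1/10 s, in which the tool goes at most 50 mm and 8.59 degrees, less where a joint would pass 70% of its speed; a pose out of reach is approached as far as the arm can. A call with a gripper value outside its range is refused whole. The fingers move at their own pace and stop on an object; "grip_force" is the grip in N (left out, the last holds). Time passes only in rows, so rows that do not move let the fingers close. It gives the time, the measured TCP pose, the force, the opening and the grip force at its end, in the units of the state.
- observe(): the state, without advancing time (a new reading comes with each control period).
- optics.grab_frame(name): name is "side" or "top"; returns a dict with "pixels" (480x640x3 uint8, red, green, blue), "z_map" (480x640 float32, m along the optical axis (not along the pixel's ray), 0 where there is no reading), "camera_matrix" (3x3 intrinsics, pixels), "rvec" (rotation vector, rad) and "tvec" (3), from world to camera coordinates, as OpenCV has them. Camera axes: x right, y down, z forward; pixel columns grow to the right and rows downward; lengths in m; the calibration is good to about 2 mm. A picture is of the moment at which its call begins.
- sign_off(): hands the job in; it is judged then, once.
The state is a dict: "time_s": time; "joints": joint angles; "joint_vel": joint speeds; "joint_torque": joint torques, N m; "position": TCP position; "tcp_rot": TCP orientation; "force": force on the tool from outside, world axes, zero at the start; "ft_torque": the same for the moment, N m; "finger_gap": finger opening in m; "grip_force": force on a finger pad.
Only numpy, scipy, OpenCV 4.12 (cv2) and the standard library are available. Lean on these libraries where they do the work, as an engineer would, in place of code of your own. Each camera call takes 0.05 s, during which the arm holds its last target. There are 200 camera calls.

## Task

Seat the stopper of the glass vial in the guarded bench press: push the shuttle by its black upright handle until it is fully home under the ram, then reach down through the yellow-rimmed window in the guard, press the red lever paddle down until the stopper is fully in, keep it down for about a second, and let the lever come back up as you draw the hand out. Only push and press: do not pick anything up, do not touch the vial itself or any part of the guard, leave the lever alone until the shuttle is home, leave the shuttle home, and leave the other things on the bench where they are.

Things in the scene. Friction and masses are not known exactly. Their poses are not given: they have to be found in the camera images.
- press: Blue bench press fixed to the worktop: base plate 205 x 180 x 12 mm, column and head inside the guard. Origin: on the worktop, straight under the ram; z up; its front (lever side) looks along its own -x, the shuttle goes in along its +y. A shuttle bed 84 mm wide (x) runs out of the guard to y = -239 mm, with guide strips up to z = 22 mm.
- guard: Guard fixed over the press: clear panels in an aluminium frame, a box from x = -110 to +82 mm and y = -84 to +84 mm in the press's frame (same origin and axes), top face at z = 176 mm. In its -y side a mouth for the vial (92 mm wide, 104 mm high), in its top the window. No part of it may be touched, its yellow rim included.
- window (a point): Centre of the rectangular window in the guard's top, at the height of the top face (176 mm). Clear opening 72 mm along the press's x and 86 mm along its y, with a yellow rim 8 mm wide round it. Axes are those of the press.
- paddle (a point): Middle of the top face of the red paddle at the front end of the lever; the paddle is 30 mm (x) by 42 mm (y), 9 mm thick. It lies below the window, about 8 mm under the guard's top face when the lever is up and about 33 mm under it when the stopper is seated; the point moves with the lever.
- lever (a joint): Lever angle, rad: 0 up (at rest), grows as the paddle goes down, hard stop at 0.24. Pivot parallel to the press's y, at x = +50, z = 150 mm in its frame. The ram sinks 50 mm per rad, meets the stopper at 0.08, has seated it at 0.22. A spring lifts the lever: 2 N at the paddle when up, 3 N when down; 4 N more while the stopper goes in, then it stops hard. Not beyond 0.03 until the shuttle is home.
- shuttle (a joint): Travel of the shuttle, m: 0 at the loading end (start), 0.120 fully home against its stop, with the vial under the ram. It slides along the press's +y, needs about 2 N (3 N at 0.1 m/s) and stays where it is left.
- handle (a point): Middle of the upper edge of the outer (-y) face of the shuttle's black upright handle, 62 mm above the worktop. The handle is 38 mm wide (press x), 10 mm thick (y) and 48 mm high; push it on this face along the press's +y. The point travels with the shuttle: 201 mm outside the guard's -y wall at the start, 81 mm when home.
- vial: Clear glass vial with a paper label, 24 mm across, 50 mm high (62 mm with its stopper standing up), loose in a ring nest on the shuttle 10 mm high. Origin: centre of its underside, which stands 18 mm above the worktop; z up. Not to be touched or lifted.
- stopper (a joint): Depth that the blue-topped stopper has gone into the vial, m: 0 standing 7 mm proud (start), 0.007 seated on the rim. Stiff (8 N at the stopper); it stays where it is pushed.
- under_ram (a point): Point of the press on the ram's axis at the height of the shuttle's top (18 mm): where the vial's origin is when the shuttle is home.
- balance: Obstacle: grey pan balance fixed on the worktop towards the robot, 85 x 170 mm, 177 mm high. Origin: centre of its underside.
- weight_box: Obstacle: open wooden weight case fixed on the worktop in front of the press, 80 x 130 mm, its lid standing up to 110 mm on the side next to the press. Origin: centre of its underside.
- done_vial_0: Bystander: loose vial like the other but already stoppered, 24 mm across, 55 mm high, standing on the worktop. Origin: centre of its underside.
- done_vial_1: Bystander: a second stoppered vial, the same.
- weight_0: Bystander: small brass weight, 19 mm across, 31 mm high, near the front edge. Origin: centre of its underside.
- weight_1: Bystander: smaller brass weight, 16 mm across, 26 mm high. Origin: centre of its underside.
- petri_dish: Bystander: clear dish, 60 mm across, 12 mm high. Origin: centre of its underside.
- litmus_box: Bystander: flat yellow card box, 42 x 75 x 14 mm. Origin: centre of its underside.

How it is judged:
On the way, in this order (a step that is already met when the one before it is completed fails the run):
1. the shuttle is pushed fully home (within 3 mm), the stopper still standing proud (value of joint shuttle above 0.117 m and value of joint stopper below 0.002 m), for 0.2 s.
2. the lever is pressed down and kept down with the stopper seated and the shuttle home (value of joint lever above 0.19 rad and value of joint stopper above 0.006 m and value of joint shuttle above 0.117 m), for 0.5 s.
At the end, for the whole second after the job is handed in: The stopper is at least 6 of its 7 mm in, the shuttle is within 3 mm of fully home, the lever is back up (under 0.03 rad), and the vial stands upright and at rest in its nest under the ram (within 5 mm of its axis) (value of joint stopper above 0.006 m and value of joint shuttle above 0.117 m and value of joint lever below 0.03 rad and horizontal distance between vial and under_ram below 0.005 m and angle between vial's own z axis and vertical below 0.1 rad and z of vial in the frame of press below 0.021 m and linear speed of vial below 0.02 m/s); the robot touches nothing.
It fails at once if the robot touches the guard (contact force between any of the arm, the fingers and guard above 0.3 N).
It fails at once if the robot touches the vial or its stopper (contact force between any of the arm, the fingers and vial above 0.3 N).
It fails at once if the vial is lifted in its nest or tipped (z of vial in the frame of press above 0.024 m or angle between vial's own z axis and vertical above 0.35 rad).
It fails at once if the lever is pressed while the shuttle is not home (value of joint lever above 0.03 rad and value of joint shuttle below 0.115 m).
It fails at once if a bystander is moved by more than 15 mm (distance of any of done_vial_0, done_vial_1, weight_0, weight_1, petri_dish, litmus_box from where it was at the start of the episode above 0.015 m).
It also fails if it takes over 45 s, if anything falls off the work surface, if the arm or the gripper's body presses on something with over 40 N, if the wrist force passes 120 N, or if a joint passes its speed limit or range.

## Working session

There is one attempt and no reset: what is moved stays moved. The work goes in short steps, Python scripts to look and compute and a tool call to move; the robot and the scene stay as the last step left them, time stands still between calls to the robot, and variables do not carry over. Pictures are saved under pics/ and viewed, at most 10 in all, crops included, and the job is handed in when it is done.

Besides the shell and the picture viewer there is one more tool, called by a JSON object that holds its "fn" and its "kwargs", one argument or row to a line. send_rows: Moves the arm, as the interface text tells. Its arguments: {"type":"object","properties":{"plan":{"type":"array","items":{"type":"number"}},"grip_force":{"type":"number"}},"required":["plan"]}

```bash
mkdir -p pics; cat > h.py <<'E'
import numpy as np, cv2
from station import observe, optics, sign_off, r
def cam(n):
    f=optics.grab_frame(n); R=cv2.Rodrigues(np.array(f['rvec'],float))[0]; return f,np.array(f['camera_matrix']),R,np.array(f['tvec'],float).ravel()
def cloud(f,K,R,t):
    z=f['z_map'].astype(float); v,u=np.mgrid[:480,:640]
    p=np.stack([(u-K[0,2])/K[0,0]*z,(v-K[1,2])/K[1,1]*z,z],-1)
    return (p-t)@R
def ray(K,R,t,u,v,h):
    d=R.T@np.linalg.inv(K)@np.array([u,v,1.]); c=-R.T@t
    return c+d*(h-c[2])/d[2]
def proj(K,R,t,p):
    q=K@(R@np.array(p)+t); return q[:2]/q[2]
E
python3 - <<'E'
from h import *
for n in('side','top'):
    f,K,R,t=cam(n); cv2.imwrite(f'pics/{n}0.png',f['pixels'][:,:,::-1]); np.savez(n+'0.npz',**f)
    print(n,K[0,0],-R.T@t,R[2])
s=observe();print({k:np.round(v,3) for k,v in s.items()})
E
```

```text
side 523.4254912382933 [ 0.20812393 -1.06539872  0.6292359 ] [ 0.26376262  0.86608662 -0.42464485]
top 623.977090887831 [-0.06565279 -0.1675598   1.72008134] [ 0.3437572   0.07408766 -0.93613141]
{'time_s': np.float64(0.1), 'joints': array([-1.192,  0.354,  1.634,  0.   ,  1.155, -0.002]), 'joint_vel': array([ 0.001, -0.003, -0.001,  0.003, -0.001,  0.   ]), 'joint_torque': array([ 0.0000e+00, -5.9490e+01, -3.3493e+01,  7.0000e-02,  1.8000e-02,
       -0.0000e+00]), 'position': array([ 0.232, -0.58 ,  0.214]), 'tcp_rot': array([-3.084, -0.594,  0.   ]), 'force': array([ 0.631,  0.001, -0.143]), 'ft_torque': array([0.048, 0.036, 0.018]), 'grip_force': np.float64(0.0), 'finger_gap': np.float64(0.092)}
```

View pics/top0.png

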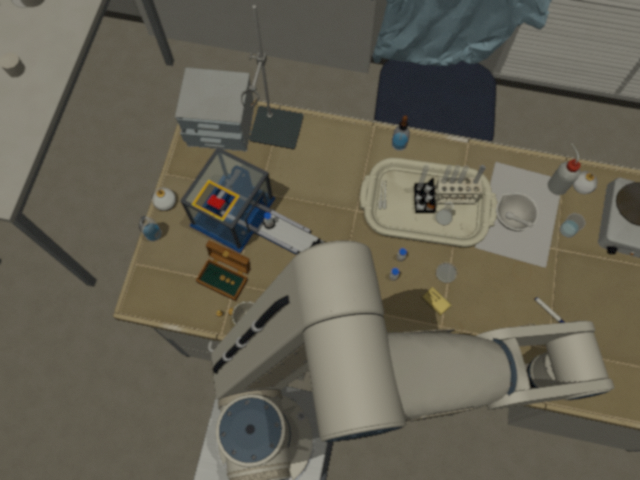

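View pics/side0.png

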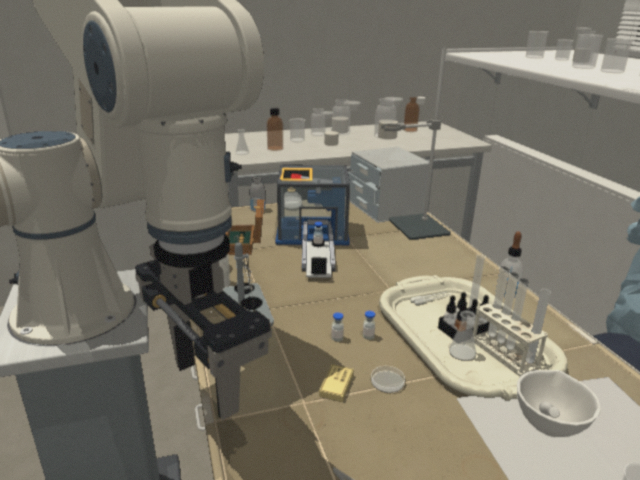

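The top view shows the yellow rim at about (215,201), the red paddle at (216,203) and the bed running to (310,245), where the arm hides the handle. The side view shows the handle's black face at about (319,266) and the rim at (296,175).

```bash
python3 - <<'E'
from h import *
def ld(n):
    f=dict(np.load(n+'0.npz')); R=cv2.Rodrigues(f['rvec'].astype(float))[0]; return f,f['camera_matrix'],R,f['tvec'].astype(float).ravel()
for n,box in(('top',(170,250,150,240)),('side',(160,190,270,325))):
    f,K,R,t=ld(n); im=f['pixels']; hsv=cv2.cvtColor(im,cv2.COLOR_RGB2HSV)
    roi=np.zeros((480,640),np.uint8); roi[box[0]:box[1],box[2]:box[3]]=255
    y=cv2.inRange(hsv,(18,140,120),(35,255,255))&roi; red=(cv2.inRange(hsv,(0,150,90),(8,255,255))|cv2.inRange(hsv,(172,150,90),(180,255,255)))&roi
    P=cloud(f,K,R,t)
    c=max(cv2.findContours(y,0,2)[0],key=cv2.contourArea) if y.any() else None
    if c is not None:
        w=np.array([ray(K,R,t,*p,0.176)[:2] for p in c[:,0]],np.float32); rc=cv2.minAreaRect(w)
        print(n,'rim',rc,'px',c[:,0].min(0),c[:,0].max(0),'depth z',np.median(P[y>0],0))
    vv,uu=np.nonzero(red); print(n,'red',len(uu),uu.mean(),vv.mean(),ray(K,R,t,uu.mean(),vv.mean(),.168),np.median(P[red>0],0))
f,K,R,t=ld('side');im=f['pixels'];P=cloud(f,K,R,t)
roi=np.zeros((480,640),np.uint8); roi[245:285,300:340]=255
b=cv2.inRange(im,(0,0,0),(45,45,45))&roi
vv,uu=np.nonzero(b);print('black',len(uu),uu.min(),uu.max(),vv.min(),vv.max())
p=P[b>0];print(np.percentile(p,[3,50,97],axis=0))
for v in range(252,280,3): print(v,uu[vv==v].min() if (vv==v).any() else 0,uu[vv==v].max() if (vv==v).any() else 0,P[v,319])
cr=cv2.resize(im[150:300,210:410],None,fx=4,fy=4,interpolation=2);cv2.imwrite('pics/sidecrop.png',cr[:,:,::-1])
f,K,R,t=ld('top');cr=cv2.resize(f['pixels'][140:290,150:350],None,fx=4,fy=4,interpolation=2);cv2.imwrite('pics/topcrop.png',cr[:,:,::-1])
E
```

```text
top rim ((0.5714255571365356, 0.2640814185142517), (0.10233882069587708, 0.08584390580654144), 73.6672592163086) px [192 180] [238 219] depth z [0.58599021 0.27290939 0.17535414]
top red 149 215.49664429530202 201.6510067114094 [0.56945141 0.26389886 0.168     ] [0.57089428 0.26523098 0.16703716]
side rim ((0.5744367241859436, 0.26949572563171387), (0.09718845039606094, 0.08206239342689514), 73.15841674804688) px [281 168] [311 179] depth z [0.57319052 0.30077045 0.17693182]
side red 42 295.3333333333333 175.78571428571428 [0.57325792 0.27368843 0.168     ] [0.57115247 0.26466287 0.17145085]
black 201 312 325 245 273
[[ 0.5341211  -0.02910976  0.02331651]
 [ 0.54846655 -0.02306406  0.04124733]
 [ 0.58364059  0.11371624  0.05971368]]
252 0 0 [0.58544726 0.08691837 0.02024958]
255 0 0 [0.5804255  0.07110559 0.01998454]
258 0 0 [ 0.54987994 -0.02257877  0.06225124]
261 312 325 [ 0.55004394 -0.02252027  0.05421959]
264 312 324 [ 0.54981943 -0.02364876  0.046806  ]
267 312 324 [ 0.54967038 -0.02454881  0.0392354 ]
270 312 324 [ 0.550342   -0.02295068  0.03019791]
273 314 324 [ 0.55024536 -0.02369569  0.02245448]
276 0 0 [ 0.54924436 -0.02719504  0.01630275]
279 0 0 [ 5.53754620e-01 -1.39276356e-02  1.28271383e-04]
```

View pics/sidecrop.png

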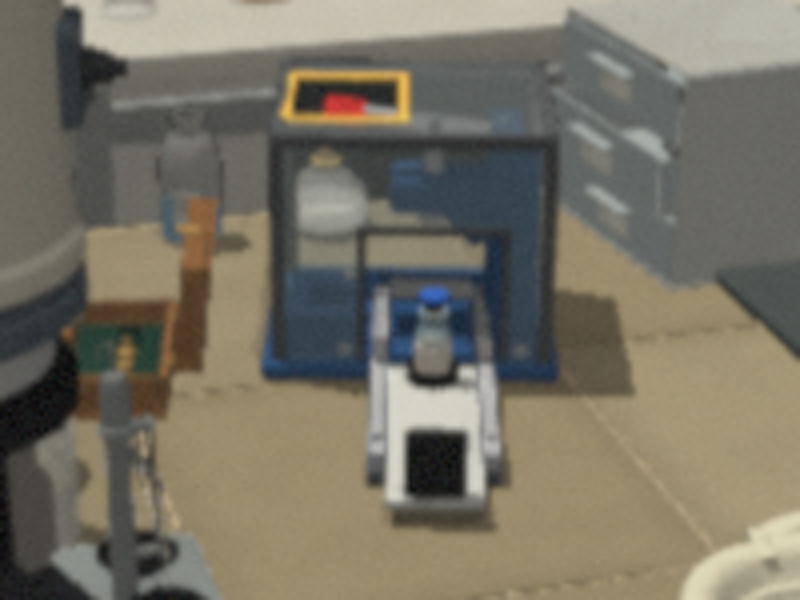

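View pics/topcrop.png

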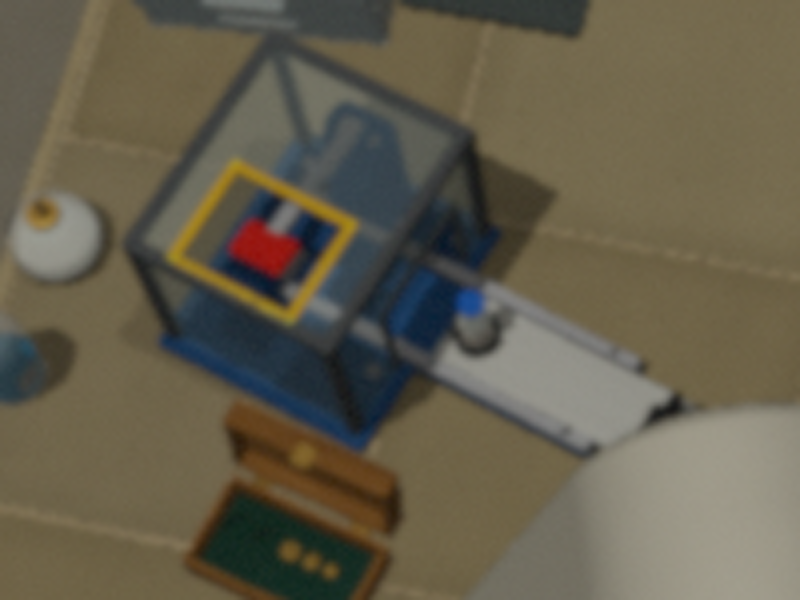

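Rim size checks out (102 × 86 mm measured against 102 × 88), with press +y at about 73.5°. The handle's top is at about (0.550, -0.023, 0.062). Next I locate the balance and plan the approach pose.

```bash
python3 - <<'E'
from h import *
def ld(n):
    f=dict(np.load(n+'0.npz')); R=cv2.Rodrigues(f['rvec'].astype(float))[0]; return f,f['camera_matrix'],R,f['tvec'].astype(float).ravel()
f,K,R,t=ld('side')
yv=np.array([.283,.959]);xv=np.array([.959,-.283])
P=cloud(f,K,R,t)
for v in range(260,340,8):
  print(v,[tuple(np.round(P[v,u],2)) for u in range(232,270,6)])
f,K,R,t=ld('top'); P=cloud(f,K,R,t)
for v in range(296,332,5):
  print(v,[tuple(np.round(P[v,u],2)) for u in range(228,262,6)])
E
```

```text
260 [(np.float64(0.37), np.float64(0.13), np.float64(0.0)), (np.float64(0.35), np.float64(-0.1), np.float64(0.13)), (np.float64(0.36), np.float64(-0.1), np.float64(0.12)), (np.float64(0.41), np.float64(0.13), np.float64(-0.0)), (np.float64(0.43), np.float64(0.12), np.float64(0.0)), (np.float64(0.44), np.float64(0.12), np.float64(0.0)), (np.float64(0.46), np.float64(0.11), np.float64(0.0))]
268 [(np.float64(0.36), np.float64(0.09), np.float64(0.0)), (np.float64(0.35), np.float64(-0.1), np.float64(0.11)), (np.float64(0.36), np.float64(-0.09), np.float64(0.1)), (np.float64(0.4), np.float64(0.08), np.float64(0.0)), (np.float64(0.42), np.float64(0.08), np.float64(0.0)), (np.float64(0.43), np.float64(0.08), np.float64(0.0)), (np.float64(0.45), np.float64(0.07), np.float64(0.0))]
276 [(np.float64(0.35), np.float64(0.06), np.float64(-0.0)), (np.float64(0.35), np.float64(-0.1), np.float64(0.09)), (np.float64(0.38), np.float64(0.05), np.float64(0.0)), (np.float64(0.4), np.float64(0.04), np.float64(0.0)), (np.float64(0.41), np.float64(0.04), np.float64(-0.0)), (np.float64(0.42), np.float64(0.03
[... 4911 characters left out ...]
float64(0.72))]
326 [(np.float64(0.28), np.float64(0.18), np.float64(-0.01)), (np.float64(0.28), np.float64(0.16), np.float64(-0.0)), (np.float64(0.17), np.float64(0.04), np.float64(0.55)), (np.float64(0.17), np.float64(0.02), np.float64(0.59)), (np.float64(0.15), np.float64(-0.0), np.float64(0.69)), (np.float64(0.15), np.float64(-0.01), np.float64(0.71))]
331 [(np.float64(0.26), np.float64(0.17), np.float64(-0.0)), (np.float64(0.17), np.float64(0.06), np.float64(0.51)), (np.float64(0.16), np.float64(0.04), np.float64(0.55)), (np.float64(0.16), np.float64(0.02), np.float64(0.58)), (np.float64(0.14), np.float64(-0.0), np.float64(0.68)), (np.float64(0.14), np.float64(-0.01), np.float64(0.69))]
```

{"fn": "send_rows", "kwargs": {
  "plan": [0, 0, -0.015, 0, 0, -0.149, 0, 0, 0, -0.02, 0, 0, -0.149, 0, 0, 0, -0.02, 0, 0, -0.149, 0, 0, 0, -0.02, 0, 0, -0.149, 0, 0, 0, -0.02, 0, 0, -0.149, 0],
  "grip_force": 20
}}

```text
time_s: 0.6
position: [0.2322, -0.5799, 0.31]
tcp_rot: [-2.651, -1.684, -0.0]
force: [-0.7, -0.3, -0.2]
finger_gap: 0.0542
grip_force: 0.0
```

{"fn": "send_rows", "kwargs": {
  "plan": [0, 0, 0, 0, 0, -0.149, 0, 0, 0, 0, 0, 0, -0.008, 0, 0, 0, 0, 0, 0, 0, 0, 0, 0, 0, 0, 0, 0, 0]
}}

```text
time_s: 1.0
position: [0.2322, -0.5799, 0.3088]
tcp_rot: [-2.519, -1.875, -0.001]
force: [-0.2, -0.1, 0.1]
finger_gap: 0.0219
grip_force: 0.0
```

```bash
cat > goto.py <<'E'
from h import *
import sys
from scipy.spatial.transform import Rotation as Ro
def st():
    s=observe(); R=Ro.from_rotvec(s['tcp_rot']).as_matrix(); p=np.array(s['position'])
    print('t',s['time_s'],'p',np.round(p,4),'xang',np.degrees(np.arctan2(R[1,0],R[0,0])).round(2),'z',R[:,2].round(4),'F',np.round(s['force'],2),'gap',s['finger_gap'],'j',np.round(s['joints'],2))
    return p,R
if __name__=='__main__':
    p,R=st(); g=np.array(list(map(float,sys.argv[1:4]))); print('tool shift',np.round(R.T@(g-p),4))
E
python3 goto.py 0.533 -0.081 0.314
```

```text
t 1.0 p [ 0.2322 -0.5799  0.3088] xang 73.31 z [-5.0e-04  1.3e-03 -1.0e+00] F [-0.17 -0.11  0.09] gap 0.021948388504760993 j [-1.19  0.28  1.52  0.    1.34 -0.9 ]
tool shift [ 0.5643  0.1449 -0.0047]
```

{"fn": "send_rows", "kwargs": {
  "plan": [0.04, 0.01, 0, 0, 0, 0, 0, 0.047, 0.012, 0, 0, 0, 0, 0, 0.047, 0.012, 0, 0, 0, 0, 0, 0.047, 0.012, 0, 0, 0, 0, 0, 0.047, 0.012, 0, 0, 0, 0, 0]
}}

```text
time_s: 1.5
position: [0.3531, -0.3763, 0.3092]
tcp_rot: [-2.52, -1.875, -0.0]
force: [1.1, 0.2, 0.0]
finger_gap: 0.0007
grip_force: 0.0
```

{"fn": "send_rows", "kwargs": {
  "plan": [0.047, 0.012, 0, 0, 0, 0, 0, 0.047, 0.012, 0, 0, 0, 0, 0, 0.047, 0.012, 0, 0, 0, 0, 0, 0.047, 0.012, 0, 0, 0, 0, 0, 0.047, 0.012, 0, 0, 0, 0, 0]
}}

```text
time_s: 2.0
position: [0.4774, -0.1679, 0.3093]
tcp_rot: [-2.52, -1.876, 0.0]
force: [0.3, -0.3, -0.2]
finger_gap: 0.0006
grip_force: 0.0
```

{"fn": "send_rows", "kwargs": {
  "plan": [0.047, 0.012, 0, 0, 0, 0, 0, 0.047, 0.012, 0, 0, 0, 0, 0, 0, 0, 0, 0, 0, 0, 0, 0, 0, 0, 0, 0, 0, 0]
}}

```text
time_s: 2.4
position: [0.5266, -0.0856, 0.3089]
tcp_rot: [-2.516, -1.88, 0.002]
force: [0.5, 0.2, -0.4]
finger_gap: 0.0002
grip_force: 0.0
```

```bash
python3 goto.py 0.533 -0.081 0.314; python3 - <<'E'
from h import *
for n in('side','top'):
    f,K,R,t=cam(n); np.savez(n+'0.npz',**f)
    if n=='top': b=(140,320,150,390)
    else: b=(120,330,180,460)
    cv2.imwrite(f'pics/{n}1.png',cv2.resize(f['pixels'][b[0]:b[1],b[2]:b[3],::-1],None,fx=2.8,fy=2.8,interpolation=2))
    P=cloud(f,K,R,t)
    if n=='side':
        m=(cv2.inRange(f['pixels'],(0,0,0),(45,45,45))>0); m[:,:300]=0;m[:258]=0;m[280:]=0;m[:,340:]=0
        vv,uu=np.nonzero(m);print(len(uu),uu.min() if len(uu) else 0,uu.max() if len(uu) else 0,np.median(P[m],0))
E
```

```text
t 2.4 p [ 0.5266 -0.0856  0.3089] xang 73.55 z [-1.3e-03 -1.0e-04 -1.0e+00] F [ 0.45  0.2  -0.43] gap 0.0002489112202741648 j [-0.16  0.13  1.71 -0.    1.3   0.12]
tool shift [ 0.0062  0.0048 -0.0051]
201 312 325 [ 0.54828625 -0.02306799  0.04305585]
```

View pics/side1.png

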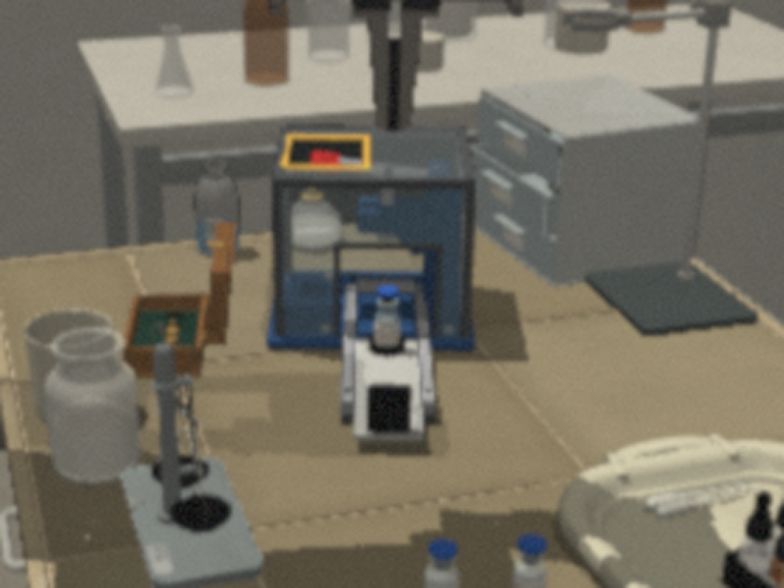

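View pics/top1.png

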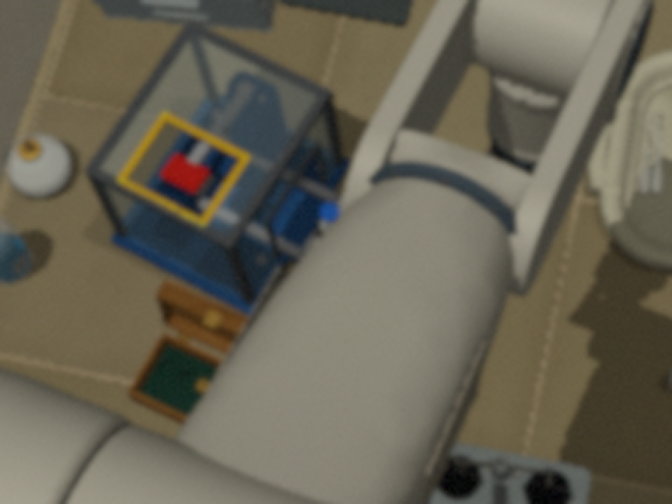

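The handle's lateral position is confirmed: its black face sits at about (390,410) in the side crop, clear of the balance on the left. I line up behind it and go down.

{"fn": "send_rows", "kwargs": {
  "plan": [0.006, 0.0045, 0.03, 0, 0, 0, 0, 0, 0, 0.048, 0, 0, 0, 0, 0, 0, 0.048, 0, 0, 0, 0, 0, 0, 0.048, 0, 0, 0, 0, 0, 0, 0.045, 0, 0, 0, 0]
}}

```text
time_s: 3.0
position: [0.5317, -0.0837, 0.089]
tcp_rot: [2.52, 1.875, 0.0]
force: [0.5, -0.2, 0.0]
finger_gap: 0.0006
grip_force: 0.0
```

{"fn": "send_rows", "kwargs": {
  "plan": [0, 0, 0.03, 0, 0, 0, 0, 0, 0, 0.021, 0, 0, 0, 0, 0, 0, 0, 0, 0, 0, 0, 0, 0, 0, 0, 0, 0, 0]
}}

```text
time_s: 3.4
position: [0.5324, -0.0831, 0.04]
tcp_rot: [-2.519, -1.877, 0.001]
force: [-0.3, -0.3, 0.8]
finger_gap: 0.0002
grip_force: 0.0
```

```bash
python3 goto.py 0.5495 -0.023 0.04;  python3 - <<'E'
from h import *
f,K,R,t=cam('side'); cv2.imwrite('pics/side2.png',cv2.resize(f['pixels'][130:330,200:440,::-1],None,fx=3,fy=3,interpolation=2))
E
```

```text
t 3.4 p [ 0.5324 -0.0831  0.04  ] xang 73.38 z [-5.e-04 -0.e+00 -1.e+00] F [-0.32 -0.32  0.75] gap 0.0002141184625612213 j [-0.16  0.45  1.95 -0.    0.74  0.13]
tool shift [ 0.0625 -0.0008 -0.    ]
```

View pics/side2.png

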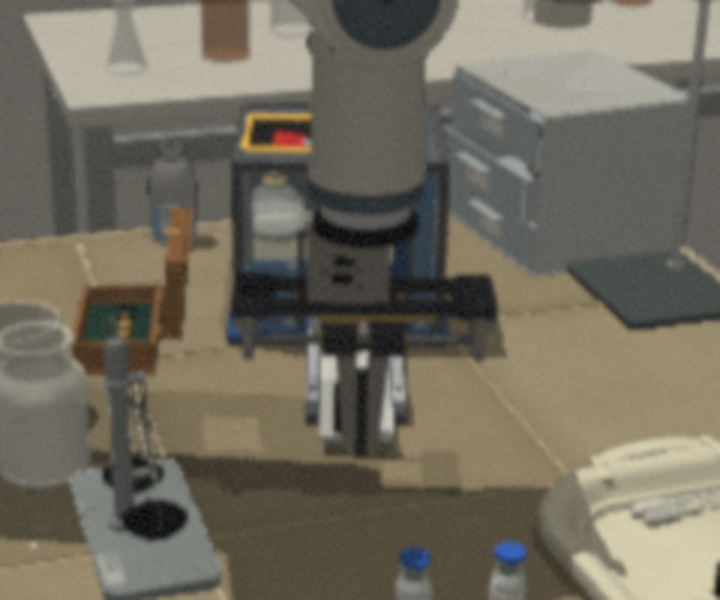

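The closed fingers sit centred in front of the handle at about (360,410). I push along tool x, slowly into contact.

{"fn": "send_rows", "kwargs": {
  "plan": [0.015, -0.0005, 0, 0, 0, 0, 0, 0.015, 0, 0, 0, 0, 0, 0, 0.01, 0, 0, 0, 0, 0, 0, 0.005, 0, 0, 0, 0, 0, 0, 0.004, 0, 0, 0, 0, 0, 0]
}}

```text
time_s: 3.95
position: [0.5464, -0.034, 0.0398]
tcp_rot: [2.516, 1.881, 0.0]
force: [-0.8, -2.4, 0.7]
finger_gap: 0.0006
grip_force: 1.1
```

{"fn": "send_rows", "kwargs": {
  "plan": [0.004, 0, 0, 0, 0, 0, 0, 0.004, 0, 0, 0, 0, 0, 0, 0.004, 0, 0, 0, 0, 0, 0, 0.005, 0, 0, 0, 0, 0, 0, 0.006, 0, 0, 0, 0, 0, 0]
}}

```text
time_s: 4.45
position: [0.5528, -0.0127, 0.0396]
tcp_rot: [2.517, 1.879, 0.0]
force: [-0.7, -3.0, 1.7]
finger_gap: 0.0005
grip_force: 1.4
```

{"fn": "send_rows", "kwargs": {
  "plan": [0.008, 0, 0, 0, 0, 0, 0, 0.008, 0, 0, 0, 0, 0, 0, 0.008, 0, 0, 0, 0, 0, 0, 0.008, 0, 0, 0, 0, 0, 0, 0.008, 0, 0, 0, 0, 0, 0]
}}

```text
time_s: 4.95
position: [0.5644, 0.0262, 0.0396]
tcp_rot: [2.517, 1.88, 0.0]
force: [1.1, -3.7, 1.3]
finger_gap: 0.0007
grip_force: 1.5
```

{"fn": "send_rows", "kwargs": {
  "plan": [0.008, 0, 0, 0, 0, 0, 0, 0.008, 0, 0, 0, 0, 0, 0, 0.008, 0, 0, 0, 0, 0, 0, 0.008, 0, 0, 0, 0, 0, 0, 0.006, 0, 0, 0, 0, 0, 0]
}}

```text
time_s: 5.45
position: [0.5749, 0.0627, 0.0395]
tcp_rot: [-2.517, -1.88, 0.0]
force: [0.3, -2.4, -0.6]
finger_gap: 0.0003
grip_force: 1.3
```

```bash
python3 goto.py 0.5495 -0.023 0.04
```

```text
t 5.45 p [0.5749 0.0627 0.0395] xang 73.51 z [-1.e-04  1.e-04 -1.e+00] F [ 0.35 -2.38 -0.57] gap 0.0002697160638419087 j [0.11 0.5  1.86 0.   0.78 0.39]
tool shift [-0.0894 -0.0001 -0.0005]
```

{"fn": "send_rows", "kwargs": {
  "plan": [0.005, 0, 0, 0, 0, 0, 0, 0.004, 0, 0, 0, 0, 0, 0, 0.003, 0, 0, 0, 0, 0, 0, 0.003, 0, 0, 0, 0, 0, 0]
}}

```text
time_s: 5.85
position: [0.579, 0.0765, 0.0395]
tcp_rot: [-2.517, -1.88, 0.0]
force: [0.8, -2.8, 0.6]
finger_gap: 0.0003
grip_force: 1.2
```

{"fn": "send_rows", "kwargs": {
  "plan": [0.002, 0, 0, 0, 0, 0, 0, 0.002, 0, 0, 0, 0, 0, 0, 0, 0, 0, 0, 0, 0, 0]
}}

```text
time_s: 6.15
position: [0.58, 0.0804, 0.0395]
tcp_rot: [-2.517, -1.879, 0.0]
force: [0.0, -0.0, -0.3]
finger_gap: -0.0001
grip_force: 0.3
```

```bash
python3 goto.py 0.5495 -0.023 0.04
```

```text
t 6.15 p [0.58   0.0804 0.0395] xang 73.5 z [-3.e-04  2.e-04 -1.e+00] F [ 0.03 -0.02 -0.25] gap -9.672889059019634e-05 j [0.13 0.51 1.85 0.   0.79 0.42]
tool shift [-1.078e-01  1.000e-04 -5.000e-04]
```

{"fn": "send_rows", "kwargs": {
  "plan": [0.002, 0, 0, 0, 0, 0, 0, 0.002, 0, 0, 0, 0, 0, 0, 0, 0, 0, 0, 0, 0, 0]
}}

```text
time_s: 6.45
position: [0.58, 0.0807, 0.0395]
tcp_rot: [2.514, 1.88, -0.008]
force: [-2.2, -22.8, 6.6]
finger_gap: -0.0001
grip_force: 10.5
```

The force rose to 23 N against the stop, so the shuttle is home. I back off and lift.

{"fn": "send_rows", "kwargs": {
  "plan": [-0.004, 0, 0, 0, 0, 0, 0, -0.02, 0, 0, 0, 0, 0, 0, -0.03, 0, -0.01, 0, 0, 0, 0, 0, 0, -0.045, 0, 0, 0, 0, 0, 0, -0.045, 0, 0, 0, 0]
}}

```text
time_s: 6.95
position: [0.5644, 0.0318, 0.1397]
tcp_rot: [-2.517, -1.876, 0.004]
force: [1.2, 0.2, 0.4]
finger_gap: 0.0008
grip_force: 0.0
```

{"fn": "send_rows", "kwargs": {
  "plan": [0, 0, -0.045, 0, 0, 0, 0, 0, 0, -0.045, 0, 0, 0, 0, 0, 0, -0.045, 0, 0, 0, 0, 0, 0, -0.02, 0, 0, 0, 0, 0, 0, 0, 0, 0, 0, 0]
}}

```text
time_s: 7.45
position: [0.5675, 0.0327, 0.2982]
tcp_rot: [2.515, 1.878, 0.009]
force: [-0.5, 0.8, 0.4]
finger_gap: 0.0003
grip_force: 0.0
```

```bash
python3 goto.py 0.571 0.2645 0.28;  python3 - <<'E'
from h import *
f,K,R,t=cam('side'); im=f['pixels']; P=cloud(f,K,R,t); cv2.imwrite('pics/side3.png',cv2.resize(im[150:290,220:400,::-1],None,fx=4,fy=4,interpolation=2))
m=cv2.inRange(im,(0,0,0),(45,45,45))>0; m[:,295:][:,:0]=0; m[:,:300]=0;m[:228]=0;m[275:]=0;m[:,345:]=0
vv,uu=np.nonzero(m);print(len(uu),uu.min(),uu.max(),vv.min(),vv.max(),np.median(P[m],0))
E
```

```text
t 7.45 p [0.5675 0.0327 0.2982] xang 73.5 z [ 0.006   0.0012 -1.    ] F [-0.54  0.81  0.36] gap 0.00031690470217443824 j [0.05 0.19 1.66 0.   1.28 0.34]
tool shift [ 0.2232 -0.0626  0.0185]
182 312 335 230 270 [0.5835881  0.09190493 0.04259746]
```

View pics/side3.png

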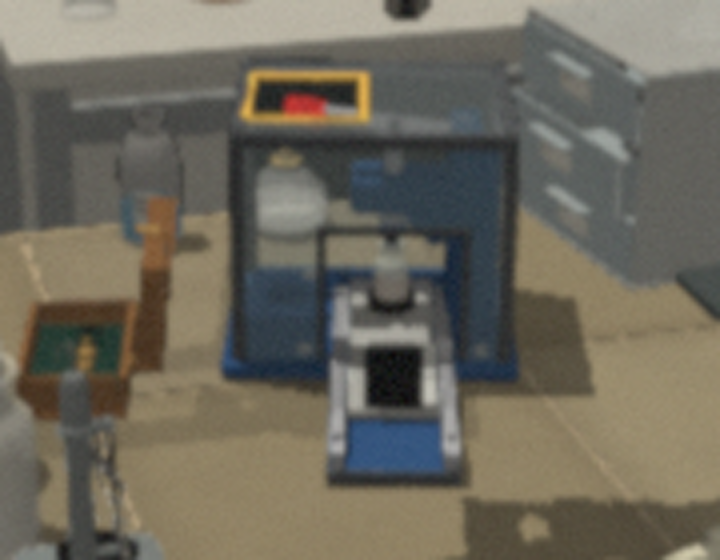

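The shuttle is home: the handle moved about 0.120 m, the vial is under the ram with its stopper proud, and the lever is up. Next I go over the window.

{"fn": "send_rows", "kwargs": {
  "plan": [0.0446, -0.0125, 0, 0, 0, 0, 0, 0.0446, -0.0125, 0, 0, 0, 0, 0, 0.0446, -0.0125, 0, 0, 0, 0, 0, 0.0446, -0.0125, 0, 0, 0, 0, 0, 0.0446, -0.0125, 0, 0, 0, 0, 0]
}}

```text
time_s: 8.0
position: [0.5681, 0.2654, 0.2921]
tcp_rot: [-2.516, -1.879, 0.005]
force: [-0.2, -0.8, -0.2]
finger_gap: 0.0004
grip_force: 0.0
```

{"fn": "send_rows", "kwargs": {
  "plan": [0, 0, 0, 0, 0, 0, 0, 0, 0, 0, 0, 0, 0, 0, 0, 0, 0, 0, 0, 0, 0]
}}

```text
time_s: 8.3
position: [0.5688, 0.2627, 0.2932]
tcp_rot: [-2.517, -1.879, 0.004]
force: [-0.2, -0.6, 0.0]
finger_gap: 0.0004
grip_force: 0.0
```

```bash
python3 goto.py 0.571 0.2645 0.2
```

```text
t 8.3 p [0.5688 0.2627 0.2932] xang 73.48 z [-0.0022 -0.0012 -1.    ] F [-0.24 -0.6   0.03] gap 0.0003784009281829392 j [ 0.43  0.3   1.54 -0.    1.31  0.72]
tool shift [0.0025 0.0018 0.0931]
```

{"fn": "send_rows", "kwargs": {
  "plan": [0.0022, 0.0018, 0.03, 0, 0, 0, 0, 0, 0, 0.04, 0, 0, 0, 0, 0, 0, 0.023, 0, 0, 0, 0, 0, 0, 0, 0, 0, 0, 0, 0, 0, 0, 0, 0, 0, 0]
}}

```text
time_s: 8.8
position: [0.572, 0.2643, 0.202]
tcp_rot: [-2.519, -1.878, 0.001]
force: [0.3, -0.2, 1.2]
finger_gap: 0.0003
grip_force: 0.0
```

```bash
python3 goto.py 0.571 0.2645 0.143;  python3 - <<'E'
from h import *
f,K,R,t=cam('side'); im=f['pixels']; cv2.imwrite('pics/side4.png',cv2.resize(im[110:210,240:370,::-1],None,fx=6,fy=6,interpolation=2))
E
```

```text
t 8.8 p [0.572  0.2643 0.202 ] xang 73.42 z [-4.e-04 -2.e-04 -1.e+00] F [ 0.28 -0.24  1.23] gap 0.0003407397207540833 j [ 0.43  0.37  1.63 -0.    1.14  0.72]
tool shift [-0.    -0.001  0.059]
```

View pics/side4.png

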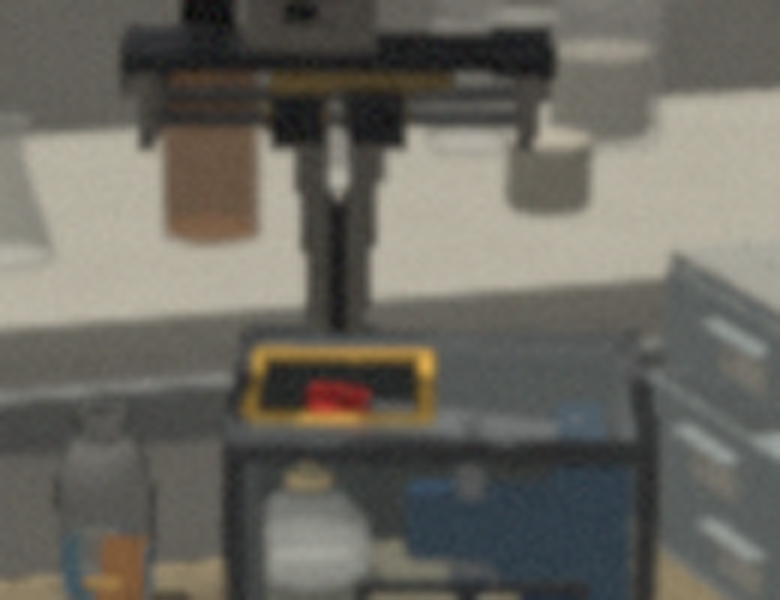

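The fingers hang over the middle of the window: finger centre at (340,320), rim spanning 250–435, paddle at (338,397). I press down.

{"fn": "send_rows", "kwargs": {
  "plan": [0, -0.001, 0.012, 0, 0, 0, 0, 0, 0, 0.012, 0, 0, 0, 0, 0, 0, 0.006, 0, 0, 0, 0, 0, 0, 0.004, 0, 0, 0, 0, 0, 0, 0.004, 0, 0, 0, 0]
}}

```text
time_s: 9.35
position: [0.5705, 0.2657, 0.1634]
tcp_rot: [-2.517, -1.88, 0.001]
force: [-2.8, -1.2, 3.4]
finger_gap: 0.0005
grip_force: 1.4
```

{"fn": "send_rows", "kwargs": {
  "plan": [0, 0, 0.004, 0, 0, 0, 0, 0, 0, 0.004, 0, 0, 0, 0, 0, 0, 0.004, 0, 0, 0, 0, 0, 0, 0.003, 0, 0, 0, 0, 0, 0, 0.002, 0, 0, 0, 0]
}}

```text
time_s: 9.85
position: [0.5704, 0.266, 0.1469]
tcp_rot: [-2.517, -1.879, 0.0]
force: [-4.2, 0.5, 7.9]
finger_gap: 0.0004
grip_force: 4.1
```

{"fn": "send_rows", "kwargs": {
  "plan": [0, 0, 0.002, 0, 0, 0, 0, 0, 0, 0.001, 0, 0, 0, 0, 0, 0, 0, 0, 0, 0, 0]
}}

```text
time_s: 10.15
position: [0.5706, 0.2659, 0.1442]
tcp_rot: [-2.517, -1.879, -0.0]
force: [-4.6, 0.8, 8.4]
finger_gap: 0.0006
grip_force: 4.3
```

{"fn": "send_rows", "kwargs": {
  "plan": [0, 0, 0.001, 0, 0, 0, 0, 0, 0, 0.001, 0, 0, 0, 0, 0, 0, 0, 0, 0, 0, 0]
}}

```text
time_s: 10.45
position: [0.5707, 0.266, 0.1432]
tcp_rot: [-2.517, -1.88, -0.001]
force: [-7.0, -1.5, 15.0]
finger_gap: 0.0003
grip_force: 8.4
```

{"fn": "send_rows", "kwargs": {
  "plan": [0, 0, 0.001, 0, 0, 0, 0, 0, 0, 0.001, 0, 0, 0, 0, 0, 0, 0, 0, 0, 0, 0]
}}

```text
time_s: 10.75
position: [0.5707, 0.266, 0.1422]
tcp_rot: [-2.517, -1.88, -0.001]
force: [-11.4, -1.9, 24.5]
finger_gap: 0.0004
grip_force: 12.6
```

Hard stop reached at 24 N, with the TCP at z = 0.142. I hold for a second, then draw out straight up.

{"fn": "send_rows", "kwargs": {
  "plan": [0, 0, 0, 0, 0, 0, 0, 0, 0, 0, 0, 0, 0, 0, 0, 0, 0, 0, 0, 0, 0, 0, 0, 0, 0, 0, 0, 0, 0, 0, 0, 0, 0, 0, 0]
}}

```text
time_s: 11.25
position: [0.5708, 0.266, 0.1422]
tcp_rot: [-2.517, -1.88, -0.002]
force: [-10.1, -2.8, 23.7]
finger_gap: 0.0003
grip_force: 12.5
```

{"fn": "send_rows", "kwargs": {
  "plan": [0, 0, 0, 0, 0, 0, 0, 0, 0, 0, 0, 0, 0, 0, 0, 0, 0, 0, 0, 0, 0, 0, 0, 0, 0, 0, 0, 0, 0, 0, 0, 0, 0, 0, 0]
}}

```text
time_s: 11.75
position: [0.5708, 0.266, 0.1422]
tcp_rot: [-2.517, -1.88, -0.002]
force: [-11.1, -2.2, 24.2]
finger_gap: 0.0003
grip_force: 12.5
```

{"fn": "send_rows", "kwargs": {
  "plan": [0, 0, -0.004, 0, 0, 0, 0, 0, 0, -0.006, 0, 0, 0, 0, 0, 0, -0.008, 0, 0, 0, 0, 0, 0, -0.01, 0, 0, 0, 0, 0, 0, -0.015, 0, 0, 0, 0]
}}

```text
time_s: 12.25
position: [0.5708, 0.2654, 0.1829]
tcp_rot: [2.517, 1.88, -0.001]
force: [0.6, -0.3, 0.6]
finger_gap: 0.0004
grip_force: 0.0
```

{"fn": "send_rows", "kwargs": {
  "plan": [0, 0, -0.025, 0, 0, 0, 0, 0, 0, -0.035, 0, 0, 0, 0, 0, 0, -0.035, 0, 0, 0, 0, 0, 0, 0, 0, 0, 0, 0, 0, 0, 0, 0, 0, 0, 0]
}}

```text
time_s: 12.75
position: [0.5713, 0.2657, 0.279]
tcp_rot: [2.517, 1.879, 0.003]
force: [-0.6, 0.1, -0.3]
finger_gap: 0.0003
grip_force: 0.0
```

```bash
python3 goto.py 0.571 0.2645 0.28;  python3 - <<'E'
from h import *
f,K,R,t=cam('side'); im=f['pixels']; P=cloud(f,K,R,t); cv2.imwrite('pics/side5.png',cv2.resize(im[150:290,220:400,::-1],None,fx=4,fy=4,interpolation=2))
hsv=cv2.cvtColor(im,cv2.COLOR_RGB2HSV)
red=(cv2.inRange(hsv,(0,150,90),(8,255,255))|cv2.inRange(hsv,(172,150,90),(180,255,255)))>0; red[:160]=0;red[190:]=0;red[:,:270]=0;red[:,325:]=0
print(red.sum(),np.median(P[red],0),np.argwhere(red).mean(0))
E
```

```text
t 12.75 p [0.5713 0.2657 0.279 ] xang 73.49 z [ 2.1e-03  9.0e-04 -1.0e+00] F [-0.64  0.13 -0.26] gap 0.0003324218222202674 j [ 0.43  0.31  1.55 -0.    1.28  0.72]
tool shift [-0.0013  0.0001 -0.001 ]
45 [0.57143342 0.26505098 0.17070691] [175.77777778 295.46666667]
```

View pics/side5.png

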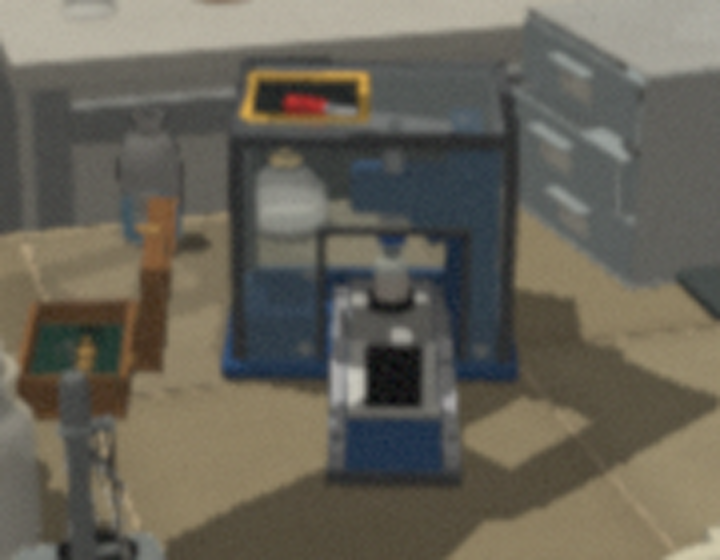

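The stopper's blue cap is now lower at (392,245), the lever is back up with the paddle at its original pixel, and the handle is still home at (393,375). I hand it in.

```bash
python3 -c "
from station import sign_off
print(sign_off())"
```

```text
the job is handed in; nothing more can be done
None
```

The job is handed in, with no verdict returned: the last picture shows the shuttle home, the stopper pressed in and the lever back up, and I saw no sign of the arm touching the guard or the vial.

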